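Run the board test with the two-key start

TASK

Push the grey carriage with the circuit board fully home into the tester, using the fingers against its front face. Then put one fingertip on each of the two yellow keys of the white box, press both down together, hold them down for a good two seconds, and let both come up again. Pick nothing up, do not press the blue keys, and leave the other things on the bench where they are.

Things in the scene. Friction and masses are not known exactly. Their poses are not given: they have to be found in the camera images.
- tester: Fixed board tester: dark steel base 310 x 180 x 20 mm carrying a bridge of bare aluminium (top 110 mm above the bench, with a blue panel). Origin on the bench under it; its x axis is the direction in which the carriage goes in, its y axis lies across. The base spans x -190 to +120 mm and y -90 to +90 mm; the bridge spans x +10 to +120 mm.
- carriage (a joint): How far the carriage is pushed in, m: 0 = fully out, 0.080 = fully home against its stop. Slides along the tester's x axis, friction about 2.5 N, stays where it is left.
- push_face (a point): Centre of the upright front face (looks to the tester's -x, towards the robot) of the carriage, a grey block 200 long, 120 wide, 45 mm high with a green circuit board on top and a black rubber pad in front. The face is 120 mm wide and spans 21 to 66 mm above the bench, this point at 45 mm; the base under it tops out at 20 mm. It lies at x -180 (out) to -100 mm (home) in the tester's frame.
- start_box: Fixed white two-key box, 64 x 104 x 45 mm, with two round YELLOW keys in black collars on its top, 56 mm apart along the box's y axis (centres at y +28 and -28 mm, x 0). Origin at the centre of its underside on the bench, z up.
- start_left_top (a point): Centre of the top of the yellow key at the box's +y end, at 67 mm above the bench when up; moves with the key. The key is 26 mm across; the collar around it is 42 mm across and 10 mm lower than the raised key.
- start_right_top (a point): The same for the yellow key at the box's -y end.
- start_left (a joint): Travel of the yellow key at the +y end, m: 0 = up, 0.006 = fully down. Spring key: starts to move at about 1.2 N, fully down at about 4 N, springs back by itself; its top stays above its collar even when down.
- start_right (a joint): The same for the yellow key at the -y end.
- service_box: Fixed grey two-key box of the same size and build with two BLUE keys: not to be pressed. The two boxes may stand in either place.
- service_left (a joint): Travel of the blue key at that box's +y end, m (0 = up, 0.006 = down).
- service_right (a joint): The same for the other blue key.
- flux: Bystander: amber bottle, 44 mm across, 100 mm high, standing; origin at its underside.
- spool: Bystander: metal spool standing on its flange, 60 mm across, 45 mm high; origin at its underside.
- jar: Bystander: glass jar with red lid, 50 mm across, 50 mm high; origin at its underside.
- screwdriver: Bystander: screwdriver with red handle lying along its x axis, about 200 mm long.
- mug: Bystander: blue mug, 80 mm across, 90 mm high; origin at its underside.
- meter: Bystander: yellow hand meter lying flat, 160 x 80 x 35 mm; origin at its underside.
- parts_tray: Bystander: green open tray of small parts, 100 x 140 x 40 mm; origin at its underside.
Mind the look-alikes: they are no part of the job. Leave any purple look-alike of the start_box alone.

How it is judged (in metres and radians):
On the way, in this order (a step that is already met when the one before it is completed fails the run):
1. the carriage is fully home (value of joint carriage above 0.076 m), for 0.2 s.
2. both yellow keys are held down together by the fingers for two seconds (value of joint carriage above 0.076 m and value of joint each of start_left, start_right above 0.0035 m and contact force between the fingers and start_box above 2 N), for 2 s.
3. both yellow keys are up again (value of joint each of start_left, start_right below 0.001 m), for 0.2 s.
At the end, for the whole second after the job is handed in: The carriage is home (within 4 mm of its stop), the yellow and blue keys are up (within 1 mm), and every bystander is within 20 mm of where it stood (all of step 3 and value of joint carriage above 0.076 m and value of joint each of service_left, service_right below 0.001 m and distance of each of flux, spool, jar, screwdriver, mug, meter, parts_tray from where it was at the start of the episode below 0.02 m); the robot touches nothing.
It fails at once if a yellow key is pressed well down (over 4.5 mm) while the other is up (under 1.5 mm): they are pressed together ((value of joint start_left above 0.0045 m and value of joint start_right below 0.0015 m) or (value of joint start_right above 0.0045 m and value of joint start_left below 0.0015 m)).
It fails at once if a yellow key is pressed (over 3 mm) before the carriage is home (value of joint carriage below 0.07 m and value of joint any of start_left, start_right above 0.003 m).
It fails at once if a blue key is pressed (over 2 mm) (value of joint any of service_left, service_right above 0.002 m).
It fails at once if a bystander is lifted, carried or shoved more than 20 mm (distance of any of flux, spool, jar, screwdriver, mug, meter, parts_tray from where it was at the start of the episode above 0.02 m).
It also fails if it takes over 48 s, if anything falls off the work surface, if the arm or the gripper's body presses on something with over 40 N, if the wrist force passes 120 N, or if a joint passes its speed limit or range.

ROBOT

A 7-joint arm with a two-finger parallel gripper is mounted at the origin on the work surface. World frame = base frame: x ahead of the robot, y to its left, z up, the work surface at z = 0. Lengths are in m, angles in degrees, forces in N, time in s.
With the tool pointing down it reaches from about 0.425 to 0.95 m from the base axis. Payload 4.7 kg.
Tool frame: the origin (TCP) lies at the very end of the fingers, on their centre line; the grasp point (between the pads) lies arm.grasp_offset behind it (arm.grasp_offset is the distance from the TCP to the grasp point, in m); z points along the fingers, y is the line along which they close (so a half turn about z gives the same grasp; the last joint's range is limited). The gripper opens to 85 mm and grips with 20 to 120 N. Pads are 22 mm wide; open, the fingers measure 114 mm over their backs; the gripper's body (76 mm by 85 mm) begins 54 mm behind the grasp point. The pads swing forward as they close: fully open they stand 13 mm farther back than shut.
Start: joints at [75.12, 26.849, -2.785, 87.806, 1.381, 65.374, -4.715], TCP at [0.154, -0.657, 0.231] pointing down, gripper open.
Joint ranges: [-148.3, 148.3], [-19.14, 114.17], [-79.39, 73.82], [5.75, 140.21], [-59.74, 239.74], [12.07, 113.84], [-152.46, 152.46]. Speed limits (degrees/s): [147.25, 147.25, 180, 180, 180, 180, 180].

INTERFACE

Orientations are given as a 3x3 rotation matrix whose columns are the frame's x, y, z axes.
In Python, from workcell import arm gives the robot as it stands.
- The arm moves only by the tool arm_command, never from a script. Its arguments are lists of equal length, an entry for each row: "grip": the finger opening in m, from 0 to 0.0854; "linear": the shift along the world's x, y, z in m, a list of three; "delta_rot": the turn, a rotation vector about the world's x, y, z in degrees, a list of three. In form: {"grip": [grip, ...], "linear": [[tx, ty, tz], ...], "delta_rot": [[wx, wy, wz], ...]}. A call has 1 to 10 rows; each row shifts and turns the commanded pose from where the row before left it; what a row does not reach is not made up. A row lasts 1/8 s, in which the tool goes at most 62.5 mm and 10.7 degrees, less where a joint would pass 70% of its speed; a pose out of reach is approached as far as the arm can. A call with a gripper value outside its range is refused whole. The fingers move at their own pace and stop on an object; "newtons" is the grip in N (left out, the last holds). Time passes only in rows, so rows that do not move let the fingers close. It gives the time, the measured TCP pose, the force, the opening and the grip force at its end, in the units of the state.
- arm.sense(): the state, without advancing time (a new reading comes with each control period).
- arm.camera(name): name is "side" or "top" or "wrist"; returns the picture (384x512x3 uint8, red, green, blue); there is no depth.
- arm.camera_model(name): a dict with "vertical_fov" (degrees; the focal length in pixels is half the picture's height over the tangent of half this angle, whatever the lens; pixels are square), "cx", "cy" (the principal point, pixels), "R" (3x3) and "t" (3): a world point X has camera coordinates R X + t. Camera axes: x right, y down, z forward; pixel columns grow to the right and rows downward; lengths in m; the calibration is good to about 2 mm. A picture is of the moment at which its call begins: read the wrist's pose just before it. camera_model takes no time and is no camera call; for the wrist camera it gives the pose at the moment of the call.
- arm.finish_job(): hands the job in; it is judged then, once.
The state is a dict: "time": time; "qpos": joint angles; "joint_velocities": joint speeds; "joint_efforts": joint torques, N m; "tool_pos": TCP position; "tool_rot": TCP orientation; "ft_force": force on the tool from outside, world axes, zero at the start; "moment": the same for the moment, N m; "width": finger opening in m; "gripper_force": force on a finger pad.
Only numpy, scipy, OpenCV 4.12 (cv2) and the standard library are available. Lean on these libraries where they do the work, as an engineer would, in place of code of your own. Each camera call takes 0.05 s, during which the arm holds its last target. There are 200 camera calls.

## Working session

There is one attempt and no reset: what is moved stays moved. The work goes in short steps, Python scripts to look and compute and a tool call to move; the robot and the scene stay as the last step left them, time stands still between calls to the robot, and variables do not carry over. Pictures are saved under pics/ and viewed, at most 10 in all, crops included, and the job is handed in when it is done.

Besides the shell and the picture viewer there is one more tool, called after "Request:" as name(argument=value, ...) on one line, values as JSON. arm_command: Moves the arm, as the interface text tells. Its arguments: {"type":"object","properties":{"grip":{"type":"array"},"linear":{"type":"array"},"delta_rot":{"type":"array"},"newtons":{"type":"number"}},"required":["grip","linear","delta_rot"]}

```bash
mkdir -p pics; ls
cat > h.py <<'E'
import numpy as np, cv2
from workcell import arm
def snap(n,f):
    m=arm.camera_model(n); im=arm.camera(n); cv2.imwrite('pics/'+f+'.png',im[:,:,::-1]); return im,m
def ray(m,u,v,z):
    f=192/np.tan(np.radians(m['vertical_fov']/2)); R=np.array(m['R']);t=np.array(m['t'])
    d=R.T@np.array([(u-m['cx'])/f,(v-m['cy'])/f,1]); c=-R.T@t
    return c+d*(z-c[2])/d[2]
E
python3 - <<'E'
from h import *
a,m=snap('top','top0'); b,m2=snap('side','side0')
s=arm.sense(); print(s['time'],s['tool_pos'],s['tool_rot'],s['width'],arm.grasp_offset)
for k in(m,m2): print(k)
E
```

```text
pics
0.1 [ 0.15429959 -0.65659238  0.23036908] [[ 9.73485332e-01  2.28749003e-01 -4.49878012e-04]
 [ 2.28749439e-01 -9.73483879e-01  1.68251194e-03]
 [-5.30760641e-05 -1.74081003e-03 -9.99998483e-01]] 0.08584123535220001 0.0187
{'vertical_fov': 57.28891202143832, 'cx': 258.1919220810615, 'cy': 192.14676556461484, 'R': array([[ 0.01549006, -0.99977728, -0.01433352],
       [-0.9863731 , -0.01293095, -0.16401495],
       [ 0.16379307,  0.0166788 , -0.98635371]]), 't': array([-0.01192959,  0.53683014,  1.10864774])}
{'vertical_fov': 54.14232747865692, 'cx': 256.97850249570917, 'cy': 197.0855195490881, 'R': array([[ 0.98598576, -0.16569874,  0.01939114],
       [-0.10904584, -0.72807418, -0.67676953],
       [ 0.12625804,  0.66517059, -0.73593953]]), 't': array([-0.56251833,  0.11028288,  1.15738319])}
```

View pics/top0.png

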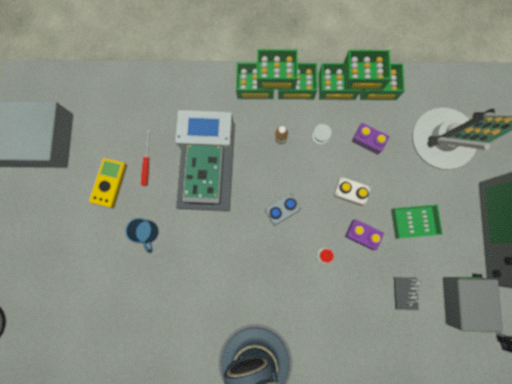

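View pics/side0.png

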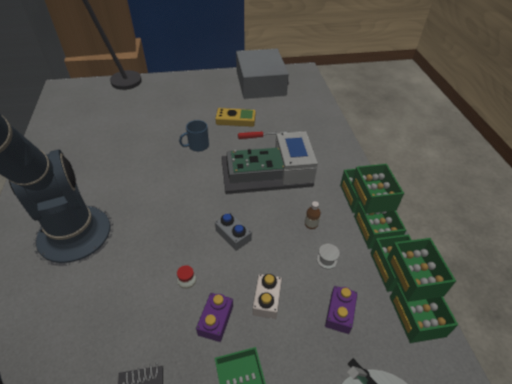

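The top view shows the tester (bridge at 204,127, board at 203,173), the white box with yellow keys at (346,187) and (362,193), and purple look-alikes at (371,138) and (365,235). The blue-key box is at (284,208). The side view agrees. Next I'll measure these.

Run:
```python
from h import *
im=cv2.imread('pics/top0.png'); side=cv2.imread('pics/side0.png'); m=arm.camera_model('top'); ms=arm.camera_model('side')
def blobs(im,lo,hi,box,amin):
    h=cv2.cvtColor(im,cv2.COLOR_BGR2HSV); k=cv2.inRange(h,lo,hi); z=np.zeros_like(k); x0,y0,x1,y1=box; z[y0:y1,x0:x1]=k[y0:y1,x0:x1]
    return [c for c in cv2.findContours(z,0,2)[0] if cv2.contourArea(c)>=amin]
for n,i,mm,b in(('top',im,m,(335,175,372,206)),('side',side,ms,(250,270,285,315))):
  for c in blobs(i,(18,110,90),(36,255,255),b,8):
    (u,v),r=cv2.minEnclosingCircle(c); print('key',n,u,v,r,ray(mm,u,v,.066))
c=max(blobs(im,(60,60,30),(95,255,255),(175,140,235,212),50),key=cv2.contourArea)
r=cv2.minAreaRect(c); print(r); print(np.array([ray(m,u,v,.068) for u,v in cv2.boxPoints(r)]))
c=max(blobs(im,(100,120,60),(125,255,255),(180,110,230,140),50),key=cv2.contourArea)
r=cv2.minAreaRect(c); print(r, ray(m,*r[0],.11))
for n,u,v,z in(('flux',281,130,.1),('jar',326,256,.05),('blue',284,208,.06),('purpA',371,138,.06),('purpB',365,235,.06)): print(n,ray(m,u,v,z))
x=cv2.resize(im[100:250,165:395],None,fx=3.4,fy=3.4,interpolation=2); cv2.imwrite('pics/c.png',x)
```

```text
key top 362.5 192.5 4.743516445159912 [ 0.53656545 -0.33871416  0.066     ]
key top 345.5322570800781 186.85484313964844 4.612269878387451 [ 0.55424941 -0.28502675  0.066     ]
key side 265.9347839355469 297.3260803222656 5.109951496124268 [ 0.53530466 -0.33863871  0.066     ]
key side 269.0 278.5 4.717090606689453 [ 0.5530848  -0.28677155  0.066     ]
((201.94358825683594, 170.9027099609375), (33.68427658081055, 52.21062469482422), 3.5763344764709473)
[[0.51759745 0.23532295 0.068     ]
 [0.69146432 0.23332357 0.068     ]
 [0.68552325 0.12207925 0.068     ]
 [0.51221591 0.12679824 0.068     ]]
((202.5, 126.5), (15.0, 29.0), 90.0) [0.73641046 0.1759784  0.11      ]
flux [ 0.73087804 -0.07528155  0.1       ]
jar [ 0.33434112 -0.22172135  0.05      ]
blue [ 0.48388151 -0.08807901  0.06      ]
purpA [ 0.7205302  -0.37438866  0.06      ]
purpB [ 0.40164192 -0.3437836   0.06      ]
```

View pics/c.png

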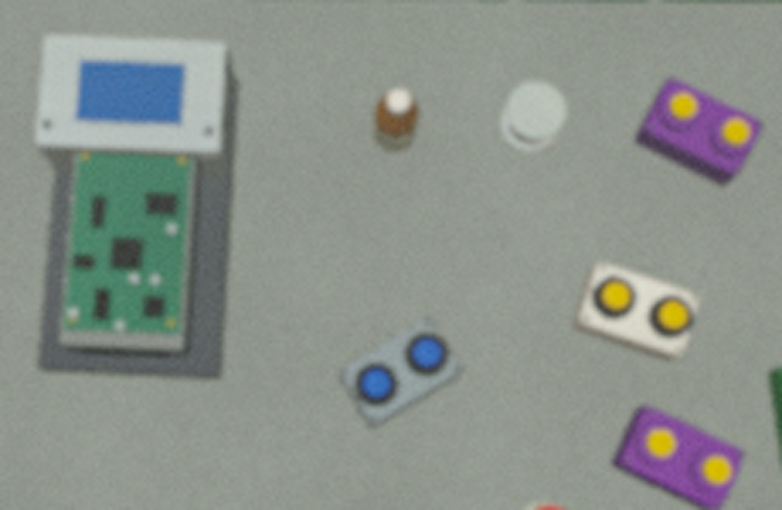

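The crop shows the carriage's front top edge at about (123,348), which is pixel (201,202) in the full image, so x≈0.497, y≈0.18. The tester's yaw is about -2°, and both boxes and the look-alikes are clear. I'll set out over the white box toward the tester.

Request:
arm_command(grip=[0.04,0.04,0.04,0.04,0.04,0.04,0.04,0.04,0.04,0.04], linear=[[0.039,0.035,0],[0.039,0.035,0],[0.039,0.035,0],[0.039,0.035,0],[0.039,0.035,0],[0.039,0.035,0],[0.039,0.035,0],[0.039,0.035,0],[0.039,0.035,0],[0.039,0.035,0]], delta_rot=[[0,0,-1.5],[0,0,-1.5],[0,0,-1.5],[0,0,-1.5],[0,0,-1.5],[0,0,-1.5],[0,0,-1.5],[0,0,-1.5],[0,0,-1.5],[0,0,-1.5]])

```text
time: 1.35
tool_pos: [0.5453, -0.3058, 0.231]
tool_rot: [[0.999, -0.032, -0.001], [-0.032, -0.999, 0.0], [-0.001, -0.0, -1.0]]
ft_force: [1.0, -1.3, 0.4]
width: 0.0398
gripper_force: 0.0
```

Request:
arm_command(grip=[0.02,0.02,0.02,0.02,0.02,0.02,0.02,0.02,0.02,0.02], linear=[[-0.012,0.049,0],[-0.012,0.049,0],[-0.012,0.049,0],[-0.012,0.049,0],[-0.012,0.049,0],[-0.012,0.049,0],[-0.012,0.049,0],[-0.012,0.049,0],[-0.012,0.049,0],[-0.012,0.049,0]], delta_rot=[[0,0,0],[0,0,0],[0,0,0],[0,0,0],[0,0,0],[0,0,0],[0,0,0],[0,0,0],[0,0,0],[0,0,0]])

```text
time: 2.6
tool_pos: [0.4237, 0.1842, 0.2312]
tool_rot: [[1.0, -0.031, 0.0], [-0.031, -1.0, -0.0], [0.0, 0.0, -1.0]]
ft_force: [0.3, -0.1, 0.1]
width: 0.0202
gripper_force: 0.0
```

Request:
arm_command(grip=[0.02,0.02,0.02,0.02,0.02,0.02,0.02,0.02,0.02,0.02], linear=[[0,0,-0.038],[0,0,-0.038],[0,0,-0.038],[0,0,-0.038],[0,0,-0.038],[0.01,0,0],[0.01,0,0],[0.01,0,0],[0.01,0,0],[0.005,0,0]], delta_rot=[[0,0,0],[0,0,0],[0,0,0],[0,0,0],[0,0,0],[0,0,0],[0,0,0],[0,0,0],[0,0,0],[0,0,0]])

```text
time: 3.85
tool_pos: [0.4707, 0.1829, 0.042]
tool_rot: [[0.999, -0.032, 0.002], [-0.032, -0.999, 0.0], [0.001, -0.0, -1.0]]
ft_force: [-0.8, 0.5, 0.1]
width: 0.0202
gripper_force: 0.0
```

Run:
```python
from h import *
im,m=snap('side','s1'); cv2.imwrite('pics/s1c.png',cv2.resize(im[90:240,150:350,::-1],None,fx=3,fy=3))
```

```text
(no output)
```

View pics/s1c.png

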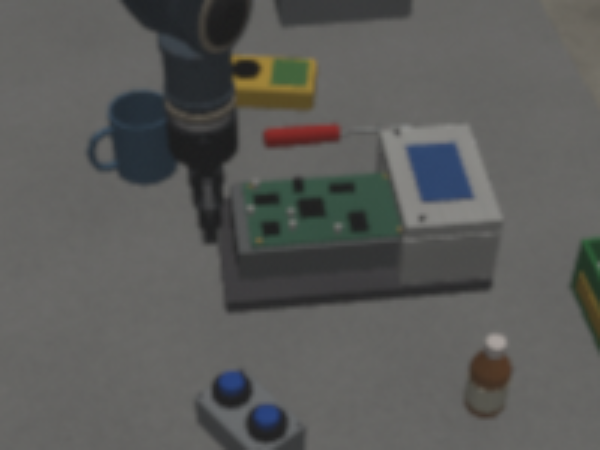

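The crop shows the fingertips at about (208,235), just in front of the carriage face, with the mug clear behind. I'll push now.

Request:
arm_command(grip=[0.02,0.02,0.02,0.02,0.02,0.02,0.02,0.02], linear=[[0.01,0,0],[0.01,0,0],[0.01,0,0],[0.01,0,0],[0.01,0,0],[0.01,-0.001,0],[0.01,-0.001,0],[0.01,-0.001,0]], delta_rot=[[0,0,0],[0,0,0],[0,0,0],[0,0,0],[0,0,0],[0,0,0],[0,0,0],[0,0,0]])

```text
time: 4.9
tool_pos: [0.5499, 0.1809, 0.0412]
tool_rot: [[1.0, -0.03, -0.0], [-0.03, -1.0, 0.001], [-0.0, -0.001, -1.0]]
ft_force: [-3.1, 2.8, -1.4]
width: 0.0199
gripper_force: 1.5
```

Request:
arm_command(grip=[0.02,0.02,0.02], linear=[[0.005,0,0],[0.004,0,0],[0,0,0]], delta_rot=[[0,0,0],[0,0,0],[0,0,0]])

```text
time: 5.28
tool_pos: [0.5589, 0.1799, 0.0414]
tool_rot: [[1.0, -0.031, 0.001], [-0.031, -1.0, 0.0], [0.001, -0.0, -1.0]]
ft_force: [-1.1, 0.8, -0.7]
width: 0.0202
gripper_force: 0.7
```

Request:
arm_command(grip=[0.02,0.02,0.02,0.02], linear=[[0.004,0,0],[0.003,0,0],[0.002,0,0],[0.002,0,0]], delta_rot=[[0,0,0],[0,0,0],[0,0,0],[0,0,0]])

```text
time: 5.78
tool_pos: [0.5588, 0.1798, 0.0414]
tool_rot: [[0.999, -0.029, -0.02], [-0.029, -1.0, -0.007], [-0.02, 0.007, -1.0]]
ft_force: [-29.6, -1.9, 23.7]
width: 0.0197
gripper_force: 15.1
```

The force shows a hard stop. I'll back off and check the carriage.

Request:
arm_command(grip=[0.02,0.02,0.02,0.02,0.02,0.02,0.02,0.02], linear=[[-0.011,0,0],[-0.03,0,0],[-0.04,0,0],[0,0,0.05],[0,0,0.05],[0,0,0.05],[0,0,0.03],[0,0,0]], delta_rot=[[0,0,0],[0,0,0],[0,0,0],[0,0,0],[0,0,0],[0,0,0],[0,0,0],[0,0,0]])

```text
time: 6.78
tool_pos: [0.4911, 0.1801, 0.2247]
tool_rot: [[0.999, -0.032, 0.009], [-0.032, -0.999, 0.002], [0.009, -0.002, -1.0]]
ft_force: [-0.9, 0.3, -0.9]
width: 0.0198
gripper_force: 0.0
```

Run:
```python
from h import *
im,m=snap('side','s2'); t,_=snap('top','t2')
cv2.imwrite('pics/s2c.png',np.hstack([cv2.resize(im[115:205,210:330,::-1],(480,360)),cv2.resize(t[100:220,165:265,::-1],(300,360))]))
```

```text
(no output)
```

View pics/s2c.png

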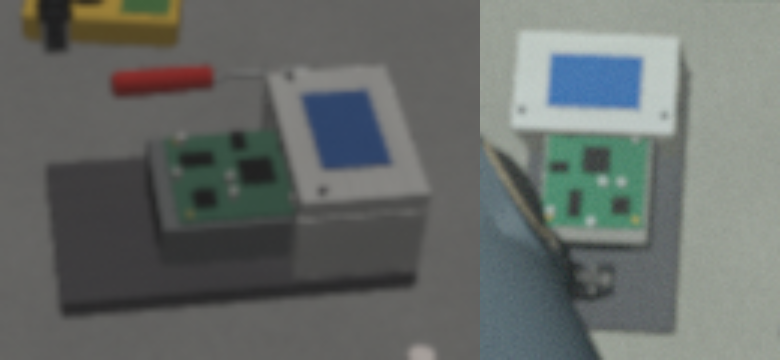

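The carriage is well in, with its front edge at about v=180 in the top view. The shift looks like 70–75 mm, so I'll compute it.

Run:
```python
from h import *
m=arm.camera_model('top'); ms=arm.camera_model('side')
def tm(a,b,box,pad,mm):
    A=cv2.resize(cv2.imread('pics/'+a+'.png'),None,fx=4,fy=4,interpolation=2);B=cv2.resize(cv2.imread('pics/'+b+'.png'),None,fx=4,fy=4,interpolation=2)
    x0,y0,x1,y1=[4*k for k in box]; dx0,dx1,dy0,dy1=[4*k for k in pad]
    T=A[y0:y1,x0:x1]; S=B[y0+dy0:y1+dy1,x0+dx0:x1+dx1]
    r=cv2.matchTemplate(S,T,cv2.TM_CCOEFF_NORMED); _,s,_,p=cv2.minMaxLoc(r)
    u,v=(x0+x1)/8,(y0+y1)/8; U,V=u+(p[0]+dx0)/4,v+(p[1]+dy0)/4
    print(s,(u,v),(U,V),ray(mm,U,V,.068)-ray(mm,u,v,.068))
tm('top0','t2',(187,165,220,203),(-6,8,-32,-8),m)
tm('top0','t2',(195,165,220,203),(-6,8,-32,-8),m)
tm('side0','s2',(226,150,262,178),(5,50,-15,12),ms)
# column intensity profile below the board: face and base front edges
for f,us in(('top0',range(195,206)),('t2',range(208,216))):
    g=cv2.cvtColor(cv2.imread('pics/'+f+'.png'),6).astype(float)
    print(f,[int(x) for x in g[170:216,list(us)].mean(1)])
for u,v,z in((201,202,.066),(201,204,.066),(201,209,.02),(212,180,.066),(212,209,.02)): print(u,v,z,ray(m,u,v,z))
```

```text
0.8797775506973267 (203.5, 184.0) (205.0, 162.75) [ 0.07061365 -0.00200811  0.        ]
0.903900146484375 (207.5, 184.0) (209.0, 162.75) [ 0.07060347 -0.00213927  0.        ]
0.8972487449645996 (244.0, 164.0) (264.25, 162.5) [ 0.06991518 -0.00252566  0.        ]
top0 [88, 79, 76, 76, 75, 76, 73, 74, 82, 100, 117, 127, 125, 117, 108, 104, 100, 100, 101, 100, 100, 101, 102, 106, 117, 125, 126, 128, 137, 142, 142, 129, 96, 69, 75, 91, 96, 95, 93, 101, 125, 145, 150, 150, 149, 150]
t2 [82, 98, 112, 118, 117, 119, 132, 145, 149, 144, 125, 87, 61, 77, 96, 103, 102, 97, 96, 93, 92, 97, 98, 99, 98, 93, 93, 92, 97, 100, 101, 100, 101, 99, 99, 99, 101, 99, 97, 97, 117, 143, 153, 155, 155, 155]
201 202 0.066 [0.49886916 0.17846298 0.066     ]
201 204 0.066 [0.49240095 0.1781896  0.066     ]
201 209 0.02 [0.48156964 0.18579721 0.02      ]
212 180 0.066 [0.57128422 0.14575725 0.066     ]
212 209 0.02 [0.48207665 0.14908513 0.02      ]
```

Two views give a 70 mm shift. The front edge now sits about 90 mm behind the base's front edge, which is tester x≈-100, and the stop was hard at 30 N. So the carriage is home and simply started about 10 mm in. Now to the white box.

Request:
arm_command(grip=[0.042,0.042,0.042,0.042,0.042,0.042,0.042,0.042,0.042,0.042], linear=[[0.0054,-0.0492,0],[0.0054,-0.0492,0],[0.0054,-0.0492,0],[0.0054,-0.0492,0],[0.0054,-0.0492,0],[0.0054,-0.0492,0],[0.0054,-0.0492,0],[0.0054,-0.0492,0],[0.0054,-0.0492,0],[0.0054,-0.0492,0]], delta_rot=[[0,0,-1.7],[0,0,-1.7],[0,0,-1.7],[0,0,-1.7],[0,0,-1.7],[0,0,-1.7],[0,0,-1.7],[0,0,-1.7],[0,0,-1.7],[0,0,-1.6]])

```text
time: 8.12
tool_pos: [0.5417, -0.3138, 0.2193]
tool_rot: [[0.947, -0.321, -0.003], [-0.321, -0.947, 0.001], [-0.003, 0.0, -1.0]]
ft_force: [0.1, -0.5, 1.2]
width: 0.0419
gripper_force: 0.0
```

Request:
arm_command(grip=[0.042,0.042,0.042,0.042], linear=[[0,0,-0.035],[0,0,-0.035],[0,0,-0.02],[0,0,0]], delta_rot=[[0,0,0],[0,0,0],[0,0,0],[0,0,0]])

```text
time: 8.62
tool_pos: [0.5404, -0.3115, 0.1279]
tool_rot: [[0.947, -0.32, -0.006], [-0.32, -0.947, 0.003], [-0.006, -0.0, -1.0]]
ft_force: [0.3, 0.1, 0.6]
width: 0.0421
gripper_force: 0.0
```

Run:
```python
from h import *
im,m=snap('wrist','w1'); s=arm.sense(); print(s['tool_pos'],s['tool_rot'],s['width'])
h=cv2.cvtColor(im,cv2.COLOR_RGB2HSV); k=cv2.inRange(h,(18,110,70),(36,255,255))
for c in cv2.findContours(k,0,2)[0]:
    if cv2.contourArea(c)>100:
        (u,v),r=cv2.minEnclosingCircle(c); print(u,v,r,ray(m,u,v,.067))
```

```text
[ 0.54154384 -0.31196056  0.12963456] [[ 9.47326076e-01 -3.20256608e-01 -3.00162198e-03]
 [-3.20254796e-01 -9.47330830e-01  1.07925727e-03]
 [-3.18916831e-03 -6.11247195e-05 -9.99994913e-01]] 0.04190240293121127
319.5 347.0 12.500100135803223 [ 0.42688789 -0.31627598  0.067     ]
303.2088623046875 200.11636352539062 21.303640365600586 [ 0.53997506 -0.33758157  0.067     ]
216.6382598876953 199.9051513671875 21.096235275268555 [ 0.55764232 -0.28584824  0.067     ]
```

View pics/w1.png

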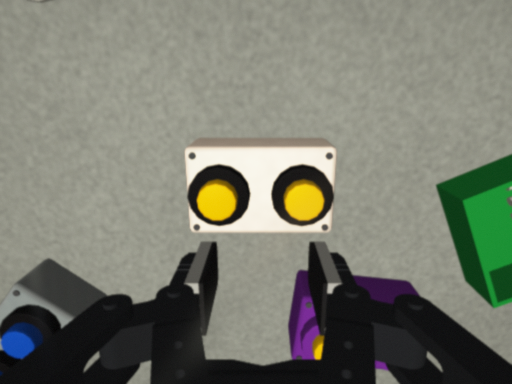

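The wrist view shows the yellow keys at (217,200) and (303,200), centred between the fingertips (207 and 318, ahead of them), with the line well aligned. I'll shift a little in +x and descend.

Request:
arm_command(grip=[0.042,0.042,0.042,0.042,0.042], linear=[[0.004,0,-0.01],[0,0,-0.02],[0,0,-0.02],[0,0,-0.005],[0,0,0]], delta_rot=[[0,0,0],[0,0,0],[0,0,0],[0,0,0],[0,0,0]])

```text
time: 9.3
tool_pos: [0.5462, -0.312, 0.0757]
tool_rot: [[0.947, -0.32, -0.001], [-0.32, -0.947, 0.0], [-0.001, -0.0, -1.0]]
ft_force: [0.7, -0.3, 0.5]
width: 0.042
gripper_force: 0.0
```

Run:
```python
from h import *
im,m=snap('wrist','w2'); s=arm.sense(); print(s['tool_pos'],s['width'],s['ft_force'])
b,_=snap('side','s3')
cv2.imwrite('pics/w2c.png',np.hstack([im[100:384,100:420,::-1],cv2.resize(b[240:330,220:320,::-1],(316,284))]))
```

```text
[ 0.54662103 -0.31218942  0.07634511] 0.04188450858338754 [-0.48883467  0.3727513   0.16193176]
```

View pics/w2c.png

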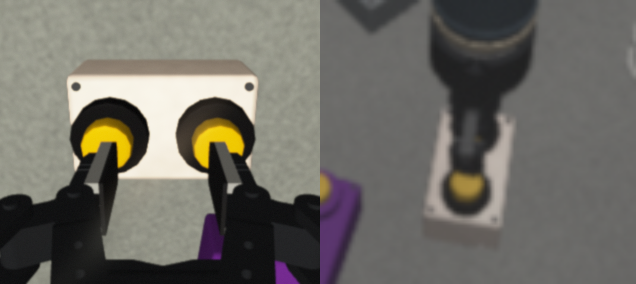

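The view shows both fingertips, at crop (107,145) and (218,145), squarely over the keys. Pressing down.

Request:
arm_command(grip=[0.042,0.042,0.042,0.042,0.042], linear=[[0,0,-0.004],[0,0,-0.004],[0,0,-0.003],[0,0,-0.003],[0,0,0]], delta_rot=[[0,0,0],[0,0,0],[0,0,0],[0,0,0],[0,0,0]])

```text
time: 10.02
tool_pos: [0.5464, -0.3121, 0.0626]
tool_rot: [[0.947, -0.32, -0.0], [-0.32, -0.947, -0.0], [-0.0, 0.0, -1.0]]
ft_force: [-2.5, 1.4, 4.5]
width: 0.0421
gripper_force: 2.3
```

Request:
arm_command(grip=[0.042,0.042,0.042,0.042], linear=[[0,0,-0.0015],[0,0,-0.0015],[0,0,-0.001],[0,0,0]], delta_rot=[[0,0,0],[0,0,0],[0,0,0],[0,0,0]])

```text
time: 10.52
tool_pos: [0.5464, -0.3121, 0.0593]
tool_rot: [[0.947, -0.32, -0.0], [-0.32, -0.947, -0.0], [-0.0, 0.0, -1.0]]
ft_force: [-2.8, 2.0, 8.0]
width: 0.0421
gripper_force: 4.1
```

Request:
arm_command(grip=[0.042,0.042,0.042,0.042], linear=[[0,0,-0.001],[0,0,-0.0005],[0,0,0],[0,0,0]], delta_rot=[[0,0,0],[0,0,0],[0,0,0],[0,0,0]])

```text
time: 11.02
tool_pos: [0.5464, -0.3121, 0.0592]
tool_rot: [[0.947, -0.32, -0.0], [-0.32, -0.947, -0.001], [0.0, 0.001, -1.0]]
ft_force: [-5.9, 3.1, 15.5]
width: 0.0421
gripper_force: 8.0
```

Request:
arm_command(grip=[0.042,0.042,0.042,0.042,0.042,0.042,0.042,0.042,0.042,0.042], linear=[[0,0,0],[0,0,0],[0,0,0],[0,0,0],[0,0,0],[0,0,0],[0,0,0],[0,0,0],[0,0,0],[0,0,0]], delta_rot=[[0,0,0],[0,0,0],[0,0,0],[0,0,0],[0,0,0],[0,0,0],[0,0,0],[0,0,0],[0,0,0],[0,0,0]])

```text
time: 12.28
tool_pos: [0.5465, -0.3121, 0.0592]
tool_rot: [[0.947, -0.32, -0.0], [-0.32, -0.947, -0.001], [0.0, 0.001, -1.0]]
ft_force: [-6.4, 3.3, 16.3]
width: 0.0421
gripper_force: 8.0
```

Request:
arm_command(grip=[0.042,0.042,0.042,0.042,0.042,0.042,0.042,0.042,0.042,0.042], linear=[[0,0,0],[0,0,0],[0,0,0],[0,0,0],[0,0,0],[0,0,0],[0,0,0],[0,0,0],[0,0,0],[0,0,0]], delta_rot=[[0,0,0],[0,0,0],[0,0,0],[0,0,0],[0,0,0],[0,0,0],[0,0,0],[0,0,0],[0,0,0],[0,0,0]])

```text
time: 13.52
tool_pos: [0.5464, -0.3121, 0.0592]
tool_rot: [[0.947, -0.32, -0.0], [-0.32, -0.947, -0.001], [0.0, 0.001, -1.0]]
ft_force: [-5.8, 2.3, 16.2]
width: 0.0422
gripper_force: 8.0
```

Run:
```python
from h import *
im,m=snap('wrist','w3'); cv2.imwrite('pics/w3c.png',cv2.resize(im[180:320,150:370,::-1],None,fx=3,fy=3))
```

```text
(no output)
```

View pics/w3c.png

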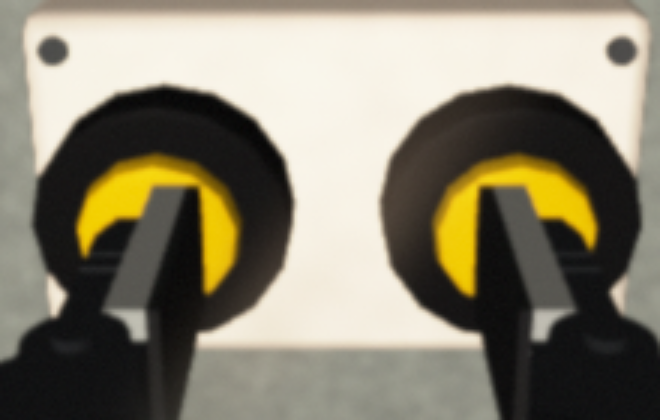

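The picture shows both keys sunk equally, with a fingertip on each at (175,190) and (500,190). I'll release straight up.

Request:
arm_command(grip=[0.042,0.042,0.042,0.042,0.042,0.042,0.042,0.042,0.042,0.042], linear=[[0,0,0.006],[0,0,0.015],[0,0,0.03],[0,0,0.04],[0,0,0.04],[0,0,0.02],[0,0,0],[0,0,0],[0,0,0],[0,0,0]], delta_rot=[[0,0,0],[0,0,0],[0,0,0],[0,0,0],[0,0,0],[0,0,0],[0,0,0],[0,0,0],[0,0,0],[0,0,0]])

```text
time: 14.82
tool_pos: [0.546, -0.3119, 0.2067]
tool_rot: [[0.947, -0.32, -0.002], [-0.32, -0.947, 0.001], [-0.002, -0.0, -1.0]]
ft_force: [0.9, 0.5, 1.3]
width: 0.0421
gripper_force: 0.0
```

Run:
```python
from h import *
im,_=snap('top','t4'); A=cv2.imread('pics/top0.png')
T=A[140:203,180:225]; m=arm.camera_model('top')
print(arm.sense()['ft_force'],arm.sense()['time'])
cv2.imwrite('pics/t4c.png',cv2.resize(im[90:270,80:460,::-1],None,fx=2,fy=2))
```

```text
[-0.65254644 -0.44187793 -0.67115783] 14.875
```

View pics/t4c.png

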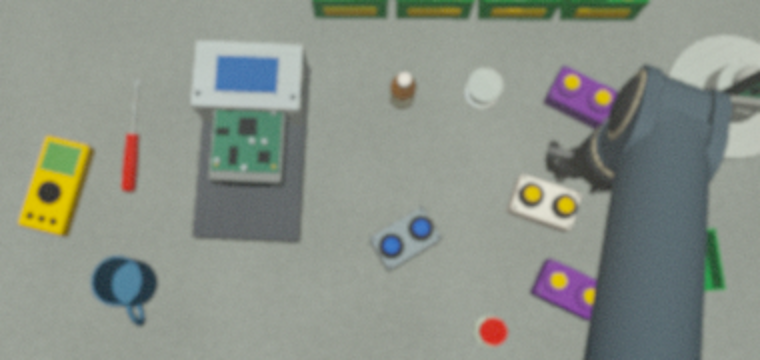

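The view shows the carriage home, the keys up and the bystanders in place.

```bash
python3 -c "
from workcell import arm
print(arm.finish_job())"
```

```text
the job is handed in; nothing more can be done
None
```

I pushed the carriage home to its hard stop, held both yellow keys down together for about 3 seconds and let them come up. The job is handed in, though no verdict came back; in the last picture the blue keys and the bystanders in view looked untouched (the arm hid most of the parts tray).

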